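# Fit a fresh battery in the bench scale and switch it on

## Task

Make the bench scale ready for weighing: slide its battery cover all the way open, lay the battery block flat in the pocket with its two studs towards the brass contacts, and slide the cover fully shut again over its ridge. Only then slide the tiny recessed switch fully on, towards the battery pocket, and leave everything else on the table and the pie tin on the scale where they are.

Things in the scene. Friction and masses are not known exactly. Their poses are not given: they have to be found in the camera images.
- scale: White bench scale, 300 mm along its y, 226 mm along its x, fixed. Origin: middle of the underside. x points from control deck to weighing plate, away from the robot (yaw up to 0.3 rad); y along the deck to the battery pocket. Deck: x -0.110 to -0.014, y -0.150 to 0.150, top 55 mm above the table; steel plate behind it tops out at 62 mm. All controls lie on its line x = -0.062.
- pocket (a point): Centre of the battery pocket's floor, at (-0.062, 0.085, 0.022) in the scale's frame, axes as the scale's. The pocket is a rectangular hole in the deck, 65 mm along the scale's y, 35 mm along x, 33 mm deep below the deck. Two brass contact discs are on its outer (+y) end wall.
- rail_mid (a point): Midway between the two grooved rails of the cover, level with their tops, 6.5 mm above the deck, at (-0.062, 0.0475, 0.0615) in the scale's frame, axes as the scale's. The rails run along y from -0.030 to 0.125 beside the pocket, each 7 mm wide, 37 mm clear between them.
- cover_rib (a point): Middle of the top of the upright finger rib on the grey sliding battery cover. Rib: 10 mm thick (scale's y), 24 mm long (x), 14 mm high over the cover plate; its top is 17.5 mm above the deck. It is in the middle of the plate, 76 x 42 x 3 mm, whose top is 3.5 mm above the deck. Axes as the scale's.
- cover (a joint): Slide of the cover, m: 0 fully shut over the pocket, 0.074 fully open, moving along the scale's -y. A springy ridge on the deck at the cover's inner end holds it shut: between about 0.001 and 0.009 it takes up to 10 N along the slide to force it over, either way; elsewhere about 1 N. Firm stops at both ends; stays where it is left.
- switch_knob (a point): Middle of the top face of the tiny black switch knob, flush with the deck. Knob 8 mm along the scale's y, 12 mm along x, 5 mm high. It slides on the floor of its recessed slot. Axes as the scale's.
- slot (a point): Centre of the floor of the switch's slot, at (-0.062, -0.096, 0.050) in the scale's frame, axes as the scale's. The slot is 60 mm long along y, 35 mm wide along x, 5 mm deep below the deck; a closed fingertip fits in on the -y side of the knob.
- switch (a joint): Slide of the switch knob, m: 0 off, 0.012 fully on, moving along the scale's +y (towards the battery pocket). At 0 the knob's centre is at y = -0.083 in the scale's frame, fully on at -0.071. About 1.5 N of friction; stays where it is left.
- battery_center (a point): Centre of the loose battery block: black box with a grey cap on its plain end, 60 mm long with its studs (its x), 30 mm wide (y), 30 mm high (z), about 0.11 kg, lying on the table to the left or right of the scale. Its +x end carries two brass studs, 8 mm across, 4 mm long; the case reaches from x = -0.030 to 0.026.
- battery_studs (a point): Middle of the stud end of the battery, 30 mm along its x axis from its centre.
- pick_box: plain brown cardboard box of cocktail sticks, 70 x 45 x 22 mm, lying flat on the table; bystander. Origin: middle of its underside.
- pie_tin: small aluminium pie tin, 110 mm across, 24 mm high, standing on the scale's weighing plate; bystander. Origin: middle of its underside.
- brush: wooden pastry brush, 200 mm long, lying on the table at the right; bystander. Origin: middle of its underside when lying.
- scraper: steel bench scraper with wooden grip, 140 mm wide, lying on the table at the left; bystander. Origin: middle of its underside when lying.
- mug: white mug, 80 mm across, 92 mm high, on the table to the left of the scale; bystander. Origin: middle of its underside.
- measure: clear measuring cup, 96 mm across, 110 mm high, on the table to the right of the scale; bystander. Origin: middle of its underside.
- cutter: steel ring cutter, 72 mm across, 35 mm high, on the table at the right; bystander. Origin: middle of its underside.
- spice_jar: glass jar with steel cap, 56 mm across, 100 mm high, on the table at the left, beyond the mug; bystander. Origin: middle of its underside.
There are look-alikes about, which are no part of the job. Of the things that look like the part that bears battery_center, take the one that is farthest to the robot's left at the start.

How it is judged:
By the outcome, as a careful person would: the job done as asked, in the order asked, and still so for the second after the job is handed in, with the robot touching nothing.
It also fails if it takes over 64 s, if anything falls off the work surface, if the arm or the gripper's body presses on something with over 40 N, if the wrist force passes 120 N, or if a joint passes its speed limit or range.

## Robot

A 6-joint arm with a two-finger parallel gripper is mounted at the origin on the work surface. World frame = base frame: x ahead of the robot, y to its left, z up, the work surface at z = 0. Lengths are in m, angles in rad, forces in N, time in s.
With the tool pointing down it reaches from about 0.275 to 1 m from the base axis. Payload 8.4 kg.
Tool frame: the origin (TCP) lies on the centre line of the jaws, within the pads' length; the fingertips stand 17 mm ahead of it and the grasp point (between the pads) lies 2 mm behind it (bot.tcp_to_tips is the y of the fingertips in the tool frame, in m); y points along the fingers, z is the direction in which the jaws open and shut, and the axes are right-handed (so a half turn about y gives the same grasp; the last joint's range is limited). The gripper opens to 85 mm and grips with 20 to 120 N. Pads are 22 mm wide; open, the fingers measure 114 mm over their backs; the gripper's body (76 mm by 85 mm) begins 54 mm behind the grasp point. The pads swing forward as they close: fully open they stand 13 mm farther back than shut.
Start: joints at [1.318, 0.353, 1.633, -0, 1.155, -0.002], TCP at [0.155, 0.605, 0.248] pointing down, gripper open.
Joint ranges: [-2.63, 2.63], [-0.92, 2.1], [0.06, 2.66], [-1.3, 4.44], [0, 2.69], [-3.02, 3.02]. Speed limits (rad/s): [2.22, 2.22, 2.79, 3.14, 3.14, 3.14].

## Interface

Orientations are given as a unit quaternion [x, y, z, w].
In Python, from workcell import bot, hand, kinematics, get_obs, vision, hand_in gives the robot as it stands. The module is installed in compiled form; this text tells all that it offers. Calls block until the motion is done:
- bot.reach(position, orientation): joint-space move of the TCP to a pose.
- bot.servo_line(position, ori=None, velocity=0.15): straight line of the TCP; ori=None keeps the orientation; velocity is the mean speed in m/s.
- bot.goto_joints(angles): joint-space move.
- hand.move_gripper(opening, strength=None): finger opening in m; strength is the grip in N (None keeps the last); returns when the fingers have stopped.
- bot.dwell(seconds).
- kinematics.solve_ik(position, orientation): joint angles nearest the present ones, or None.
- get_obs(): the state.
- vision.read_camera(name): name is "scene" or "top" or "wrist"; returns a dict with "frame" (384x512x3 uint8, red, green, blue), "intrinsics" (3x3 intrinsics, pixels), "view" (4x4, takes a point from world to camera coordinates). Camera axes: x right, y down, z forward; pixel columns grow to the right and rows downward; lengths in m; the calibration is good to about 2 mm. A picture is of the moment at which its call begins. There is no depth.
A pose or a line that the arm cannot do raises bot.IKError and nothing moves.
- hand_in(): hands the job in, once; it reports no verdict.
The state is a dict: "time_s": time; "joint_pos": joint angles; "joint_vel": joint speeds; "joint_efforts": joint torques, N m; "position": TCP position; "orientation": TCP orientation; "wrist_force": force on the tool from outside, world axes, zero at the start; "ft_torque": the same for the moment, N m; "gripper_width": finger opening in m.
Only numpy, scipy, OpenCV 4.12 (cv2) and the standard library are available. Lean on these libraries where they do the work, as an engineer would, in place of code of your own. Each camera call takes 0.05 s, during which the arm holds its last target.

## Working session

There is one attempt and no reset: what is moved stays moved. The work goes in short steps, each a Python script; the robot and the scene stay as the last script left them, time stands still between calls to the robot, and variables do not carry over. Pictures are saved under pics/ and viewed, and the job is handed in when it is done.

```bash
mkdir -p pics; python3 - <<'E'
from workcell import bot, hand, kinematics, get_obs, vision
import cv2,numpy as np
for n in ["scene","top","wrist"]:
    r=vision.read_camera(n); cv2.imwrite(f"pics/{n}0.png",cv2.cvtColor(r["frame"],cv2.COLOR_RGB2BGR)); np.savez(f"pics/{n}0.npz",**r)
    print(n,r["intrinsics"].tolist(),np.round(r["view"],4).tolist())
o=get_obs();print({k:np.round(v,4).tolist() for k,v in o.items()},bot.tcp_to_tips)
E
```

```text
scene [[349.486832072875, 0.0, 256.3198987121393], [0.0, 349.486832072875, 187.26085149844582], [0.0, 0.0, 1.0]] [[-0.5278, 0.8493, 0.0104, 0.2912], [0.625, 0.3967, -0.6723, -0.2963], [-0.5751, -0.3483, -0.7402, 1.4006], [0.0, 0.0, 0.0, 1.0]]
top [[391.8345734234931, 0.0, 255.37864487942156], [0.0, 391.8345734234931, 186.5426430351074], [0.0, 0.0, 1.0]] [[-0.0114, -0.9999, -0.0013, -0.0003], [-0.9977, 0.0114, -0.0665, 0.5449], [0.0665, 0.0005, -0.9978, 1.482], [0.0, 0.0, 0.0, 1.0]]
wrist [[343.541010509051, 0.0, 254.7642402330244], [0.0, 343.541010509051, 197.27738980554363], [0.0, 0.0, 1.0]] [[0.2488, 0.9686, -0.0015, -0.6239], [0.9309, -0.2387, 0.2763, -0.0358], [0.2673, -0.0702, -0.9611, 0.3795], [0.0, 0.0, 0.0, 1.0]]
{'time_s': 0.15, 'joint_pos': [1.3176, 0.3536, 1.6339, -0.0, 1.1552, -0.0024], 'joint_vel': [0.0017, -0.0002, -0.0025, 0.0014, 0.0008, 0.0005], 'joint_efforts': [0.0, -60.5631, -34.2339, 0.0, 0.0061, -0.0], 'position': [0.155, 0.6051, 0.2477], 'orientation': [0.7019, -0.0885, 0.0884, -0.7012], 'wrist_force': [-0.7213, -0.0363, 0.1276], 'ft_torque': [-0.0633, 0.0493, 0.0327], 'gripper_width': 0.0855} 0.017
```

```bash
python3 - <<'E'
import cv2
for n in ["scene","top","wrist"]:
    i=cv2.imread(f"pics/{n}0.png"); cv2.imwrite(f"pics/{n}0b.png",cv2.resize(i,(768,576),interpolation=cv2.INTER_CUBIC))
E
```

```text
(no output)
```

View pics/top0b.png

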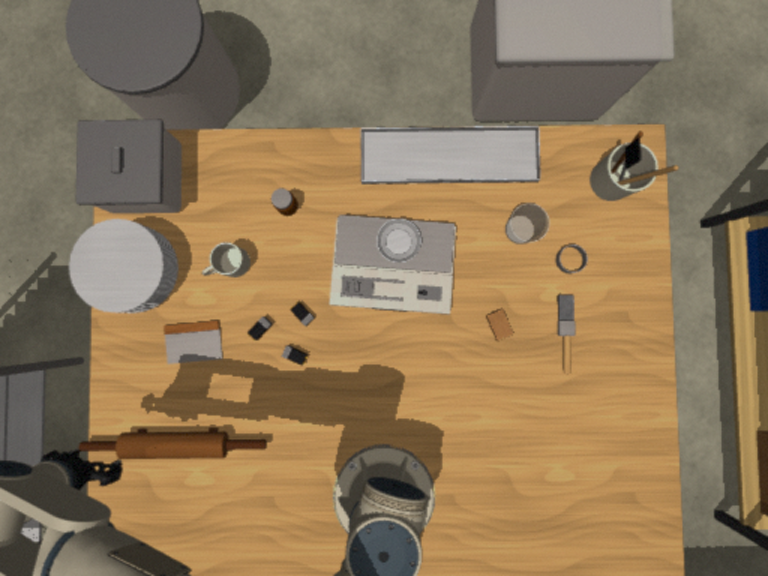

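View pics/scene0b.png

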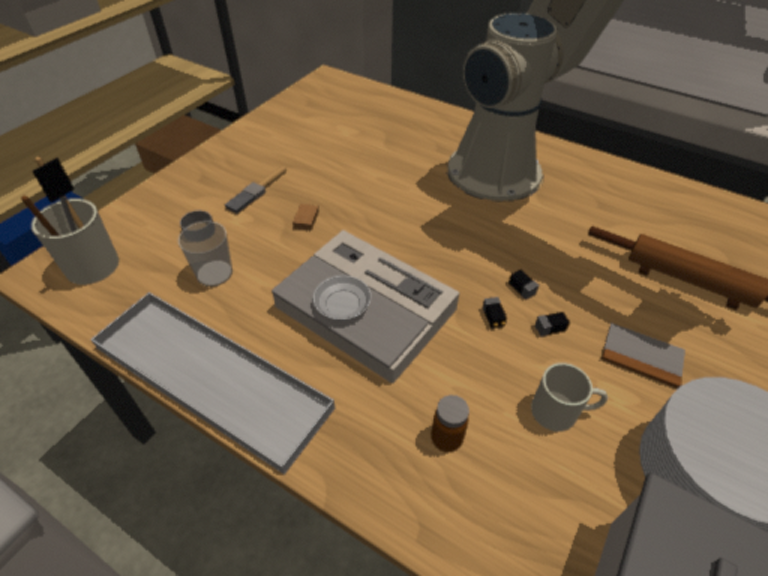

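View pics/wrist0b.png

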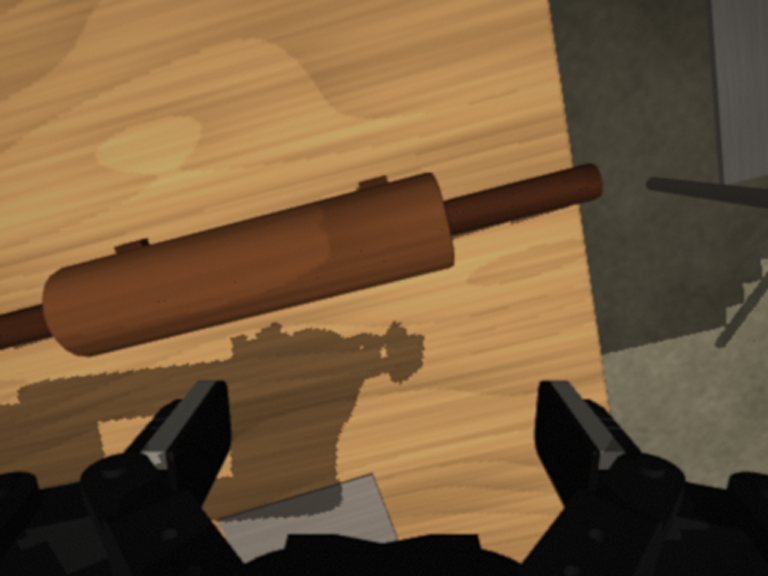

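The top view shows the scale centred at about (395,263) of 768, the cover rib at (355,287), and three batteries at (260,327), (303,313) and (295,354). The first of these is the farthest left. Next I'll get rough world positions.

```bash
cat > h.py <<'E'
import numpy as np, cv2
from scipy.spatial.transform import Rotation as R
def ray(r,uv,z):
    K=np.array(r["intrinsics"]);V=np.array(r["view"]);Rm=V[:3,:3];c=-Rm.T@V[:3,3]
    d=Rm.T@np.linalg.inv(K)@np.array([uv[0],uv[1],1.]); return c+d*(z-c[2])/d[2]
def proj(r,p):
    K=np.array(r["intrinsics"]);V=np.array(r["view"]);q=K@(V[:3,:3]@np.array(p)+V[:3,3]); return q[:2]/q[2]
def crop(n,out,x0,y0,x1,y1,s):
    i=cv2.imread(n)[y0:y1,x0:x1]; cv2.imwrite(out,cv2.resize(i,None,fx=s,fy=s,interpolation=cv2.INTER_CUBIC))
def down(yaw):
    # tool y down; tool z (jaw) horizontal at angle yaw from world x
    z=np.array([np.cos(yaw),np.sin(yaw),0]);y=np.array([0,0,-1.]);x=np.cross(y,z)
    return R.from_matrix(np.c_[x,y,z]).as_quat()
def snap(n,tag):
    from workcell import vision
    r=vision.read_camera(n);np.savez(f"pics/{tag}.npz",**r);i=cv2.cvtColor(r["frame"],cv2.COLOR_RGB2BGR)
    cv2.imwrite(f"pics/{tag}.png",i);cv2.imwrite(f"pics/{tag}b.png",cv2.resize(i,(768,576),interpolation=cv2.INTER_CUBIC));return r
E
python3 - <<'E'
from h import *
t=np.load("pics/top0.npz"); q=2/3
for n,u,z in [("bat1",(260,327),.03),("bat2",(303,313),.03),("bat3",(295,354),.03),("deckFL",(331,304),.055),("deckFR",(450,312),.055),("plBL",(338,215),.062),("plBR",(456,222),.062),("rib",(355,287),.0725),("mug",(228,258),.09),("jar",(285,200),.1)]:
    print(n,np.round(ray(t,np.array(u)*q,z),3))
o=[.7019,-.0885,.0884,-.7012];M=R.from_quat(o).as_matrix();print(M.round(3))
w=np.load("pics/wrist0.npz");V=w["view"];c=-V[:3,:3].T@V[:3,3];print("cam in tool",M.T@(c-[.155,.605,.248]), "camaxes in tool",(M.T@V[:3,:3].T).round(3))
crop("pics/top0.png","pics/c1.png",150,130,320,250,4.7)
E
```

```text
bat1 [0.428 0.305 0.03 ]
bat2 [0.462 0.196 0.03 ]
bat3 [0.36  0.217 0.03 ]
deckFL [0.484 0.123 0.055]
deckFR [ 0.46  -0.172  0.055]
plBL [0.705 0.104 0.062]
plBR [ 0.684 -0.19   0.062]
rib [0.524 0.063 0.073]
mug [0.598 0.371 0.09 ]
jar [0.737 0.23  0.1  ]
[[ 0.969 -0.     0.248]
 [-0.248 -0.001  0.969]
 [-0.    -1.    -0.001]]
cam in tool [-0.07011535 -0.1256733  -0.00019286] camaxes in tool [[ 0.001  0.961  0.276]
 [ 0.001 -0.276  0.961]
 [ 1.    -0.    -0.001]]
```

View pics/c1.png

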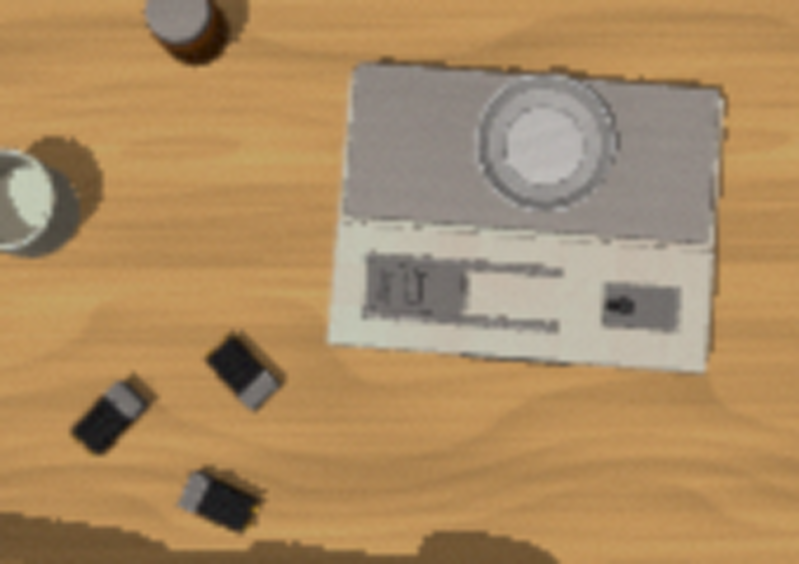

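```bash
python3 - <<'E'
from h import *
from workcell import bot, get_obs
bot.reach([0.46,0.29,0.22],down(1.49)); snap("wrist","wb"); print(get_obs()["time_s"])
bot.reach([0.56,-0.02,0.23],down(1.49)); snap("wrist","ws"); print(get_obs()["time_s"], get_obs()["joint_pos"])
E
```

```text
1.8167
3.1 [-3.63125948e-02  2.71995043e-01  1.79208280e+00  3.76885469e-04
  1.07769747e+00 -1.52778138e+00]
```

View pics/wbb.png

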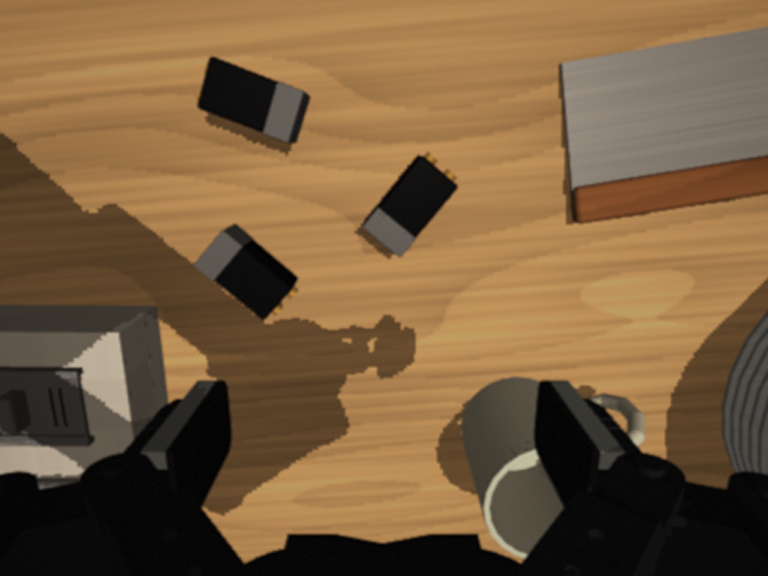

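View pics/wsb.png

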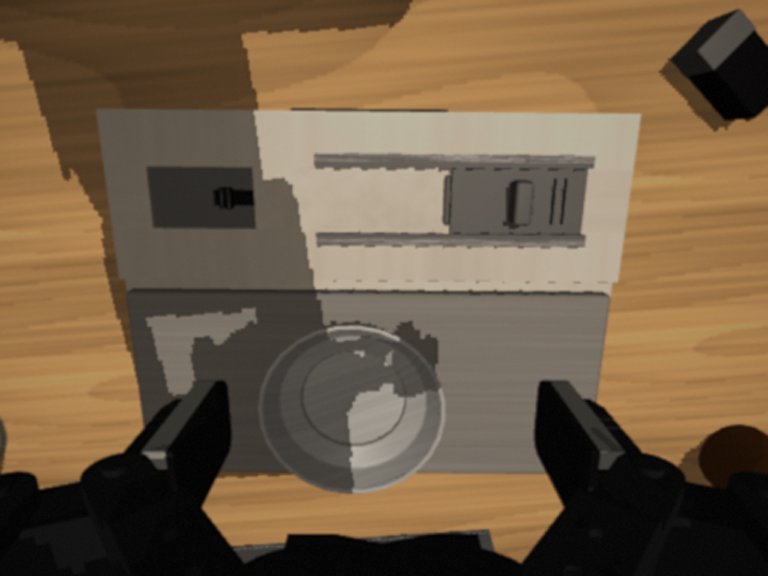

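The battery I want, the left-most, has its case at about (410,205) in the wb picture, with studs at (440,165) and the cap at (390,230). In ws the deck's near corners are at (97,109) and (640,114), the rib is at (520,203) and the knob at (224,198). Now the enlarged crops.

```bash
python3 - <<'E'
from h import *
crop("pics/ws.png","pics/cs1.png",50,60,180,160,6)
crop("pics/ws.png","pics/cs2.png",200,60,330,160,6)
crop("pics/ws.png","pics/cs3.png",320,60,440,160,6)
crop("pics/wb.png","pics/cb.png",225,90,325,180,6)
E
```

```text
(no output)
```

View pics/cs1.png

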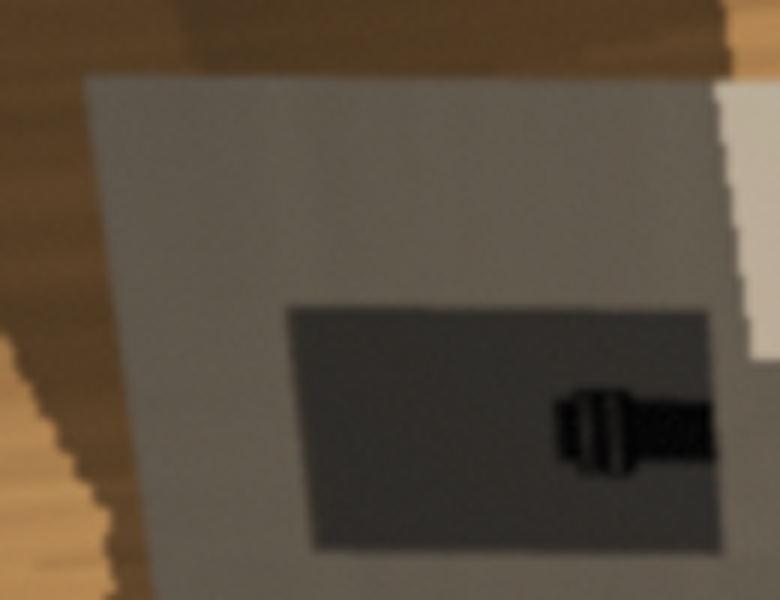

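View pics/cs2.png

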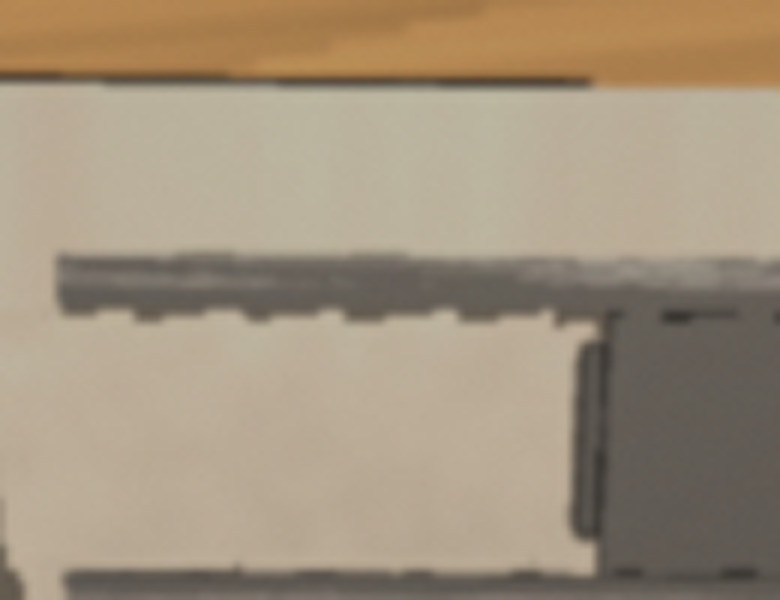

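View pics/cs3.png

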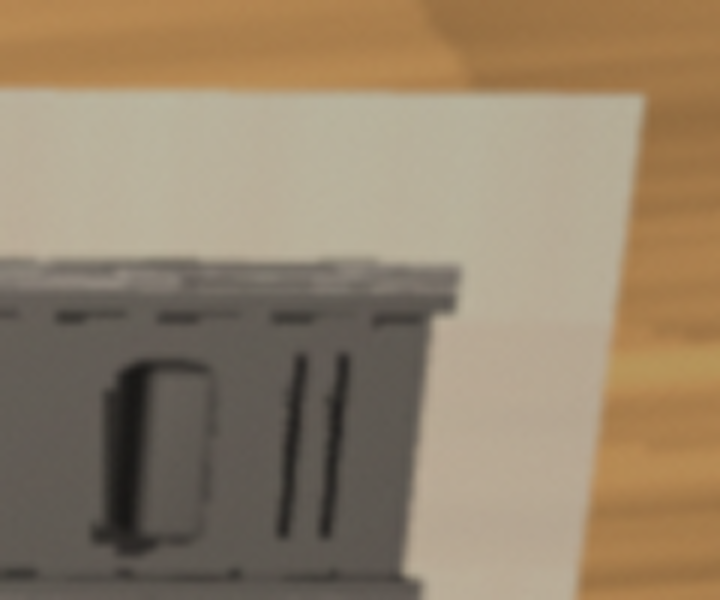

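View pics/cb.png

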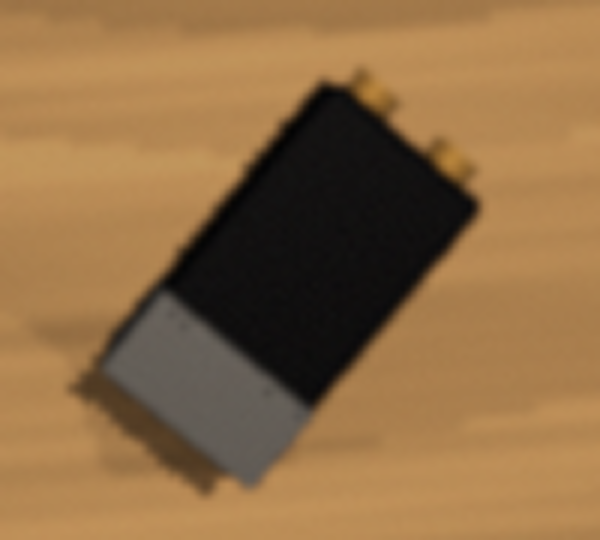

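```bash
cat > fit.py <<'E'
from h import *
from scipy.optimize import least_squares
px=lambda c,o:(np.array(c)+.5)/6-.5+np.array(o)
w=np.load("pics/ws.npz")
obs=[((-.11,-.15,.055),px((87,76),(50,60))),((-.11,.15,.055),px((643,95),(320,60))),
((-.0795,-.126,.055),px((289,309),(50,60))),((-.0795,-.066,.055),px((707,311),(50,60))),((-.0445,-.126,.055),px((315,549),(50,60))),((-.0445,-.066,.055),px((720,552),(50,60))),
((-.062,.085,.0725),px((177,455),(320,60)))]
def S(p,q):
    c,s=np.cos(p[2]),np.sin(p[2]);return np.array([p[0]+c*q[0]-s*q[1],p[1]+s*q[0]+c*q[1],q[2]])
f=lambda p:np.concatenate([proj(w,S(p,a))-u for a,u in obs])
r=least_squares(lambda p:f(p)[:-2],[.583,-.034,-.081]);print("scale",r.x.round(4),"res",f(r.x).reshape(-1,2).round(2).tolist())
b=np.load("pics/wb.npz");C=np.array([ray(b,px(c,(225,90)),.03) for c in [(105,370),(250,488),(480,207),(335,89)]])
print(C.round(4).tolist(),[np.linalg.norm(C[i]-C[(i+1)%4]).round(4) for i in range(4)])
ax=(C[2]+C[3]-C[0]-C[1])[:2];wd=(C[3]+C[0]-C[1]-C[2])[:2]
print("ax",np.arctan2(ax[1],ax[0]),"wid",np.arctan2(wd[1],wd[0]),"case mid",C.mean(0))
# cross-check in top
t=np.load("pics/top0.npz");
for q in [(-.11,.15,.055),(-.11,-.15,.055)]: print(proj(t,S(r.x,q))*1.5)
E
python3 fit.py
```

```text
scale [ 0.5793 -0.0295 -0.0893] res [[-0.39, -0.11], [0.05, 0.02], [-0.57, -0.58], [0.42, -0.29], [-0.19, 0.52], [0.7, 0.6], [-0.09, 0.17]]
[[0.4355, 0.2807, 0.03], [0.4557, 0.3015, 0.03], [0.4156, 0.3391, 0.03], [0.3967, 0.3184, 0.03]] [np.float64(0.0291), np.float64(0.055), np.float64(0.028), np.float64(0.0541)]
ax 2.379450585331076 wid -2.3251353040906038 case mid [0.42588763 0.30992457 0.03      ]
[328.44691378 304.25561191]
[448.99059827 313.67375258]
```

```bash
cat >> h.py <<'E'
P=[.5793,-.0295,-.0893]; YY=P[2]+np.pi/2
def S(q,p=P):
    c,s=np.cos(p[2]),np.sin(p[2]);return np.array([p[0]+c*q[0]-s*q[1],p[1]+s*q[0]+c*q[1],q[2]])
def st(l=""):
    from workcell import get_obs
    o=get_obs();x=np.array(o["position"])-[P[0],P[1],0];c,s=np.cos(P[2]),np.sin(P[2])
    f=np.array(o["wrist_force"]);print(l,"t%.2f"%o["time_s"],"scale xyz",np.round([c*x[0]+s*x[1],-s*x[0]+c*x[1],x[2]],4),"F(scale)",np.round([c*f[0]+s*f[1],-s*f[0]+c*f[1],f[2]],1),"w%.4f"%o["gripper_width"])
E
python3 - <<'E'
from h import *
from workcell import bot, hand
hand.move_gripper(.036,35)
bot.reach(S([-.062,.085,.12]),down(YY)); st("hover")
bot.servo_line(S([-.062,.085,.080]),velocity=.1); st("down")
hand.move_gripper(0,35); st("grip")
bot.servo_line(S([-.062,.055,.080]),velocity=.06); st("past ridge")
bot.servo_line(S([-.062,.008,.080]),velocity=.08); st("open")
snap("wrist","wo")
E
```

```text
hover t4.25 scale xyz [-0.061   0.085   0.1207] F(scale) [ 0.2  0.3 -0.9] w0.0360
down t4.80 scale xyz [-0.0613  0.0847  0.0806] F(scale) [-0.9 -0.3 -0. ] w0.0358
grip t5.15 scale xyz [-0.0614  0.0851  0.0809] F(scale) [-0.6 -1.   6.6] w0.0086
past ridge t5.80 scale xyz [-0.0613  0.0549  0.0809] F(scale) [-1.4 -0.1  7.2] w0.0087
open t6.53 scale xyz [-0.0613  0.0109  0.0809] F(scale) [-0.9 20.6  6.1] w0.0088
```

View pics/wob.png

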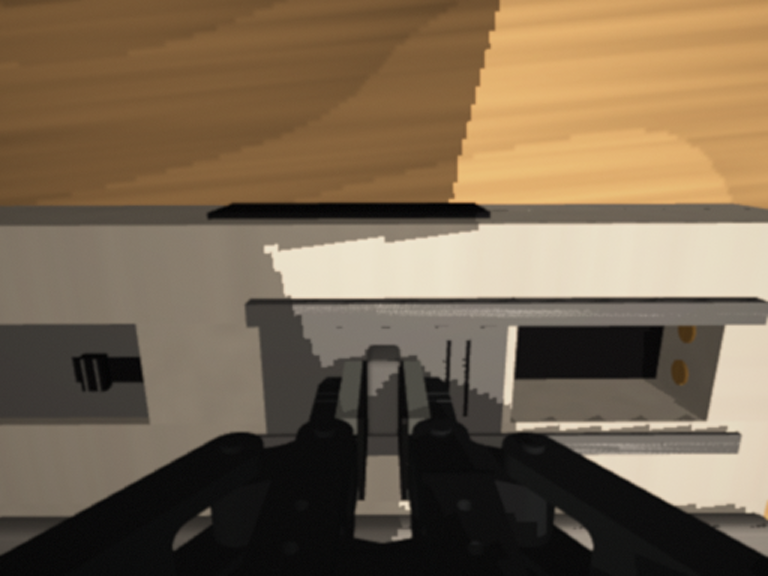

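The cover stopped firmly at 0.0742 m of travel with 20 N against it. In the picture the pocket is open on the right, with the brass contacts at (685,335) and (680,372). Next is the battery.

```bash
python3 - <<'E'
from h import *
from workcell import bot, hand
hand.move_gripper(.036); bot.servo_line(S([-.062,.0107,.13]),velocity=.2); st("up")
hand.move_gripper(.055,40)
bot.reach([.4244,.3113,.10],down(.812)); 
bot.servo_line([.4244,.3113,.035],velocity=.12); st("down")
hand.move_gripper(0,40); st("grip")
bot.servo_line([.4244,.3113,.16],velocity=.2); st("lift"); snap("wrist","wl")
E
```

```text
up t7.36 scale xyz [-0.0615  0.0106  0.1307] F(scale) [-0.5  0.4 -0.7] w0.0362
down t9.66 scale xyz [-0.1843  0.3256  0.0353] F(scale) [ 0.2 -0.2 -0.1] w0.0552
grip t10.01 scale xyz [-0.1841  0.326   0.036 ] F(scale) [-0.5 -1.4  6.5] w0.0287
lift t10.78 scale xyz [-0.1852  0.3252  0.1593] F(scale) [-0.4 -0.4 -2.7] w0.0288
```

View pics/wlb.png

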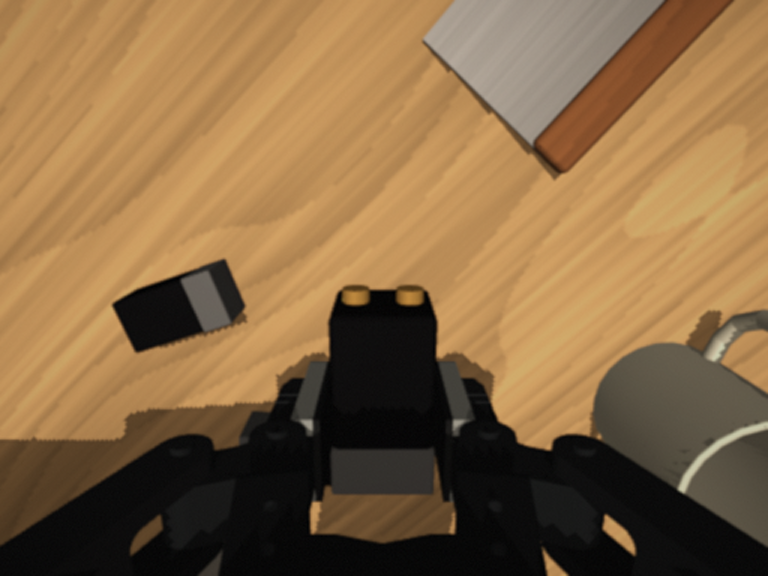

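```bash
python3 - <<'E'
from h import *
w=np.load("pics/wl.npz"); tcp=np.array([.4244,.3113]); 
from workcell import get_obs
o=get_obs();tcp=np.array(o["position"]);M=R.from_quat(o["orientation"]).as_matrix()
for z in (.150,.1535,.157):
  for u in [(330,322),(437,322),(332,493),(435,493)]:
    p=ray(w,np.array(u)/1.5,z); print(z,u,(M.T@(p-tcp)).round(4))
E
```

```text
0.15 (330, 322) [-0.0235  0.0088 -0.0143]
0.15 (437, 322) [-0.0235  0.0087  0.0153]
0.15 (332, 493) [ 0.0319  0.0088 -0.0153]
0.15 (435, 493) [0.0319 0.0087 0.0163]
0.1535 (330, 322) [-0.0247  0.0053 -0.014 ]
0.1535 (437, 322) [-0.0247  0.0052  0.0149]
0.1535 (332, 493) [ 0.0293  0.0053 -0.0149]
0.1535 (435, 493) [0.0293 0.0052 0.0159]
0.157 (330, 322) [-0.0259  0.0018 -0.0136]
0.157 (437, 322) [-0.0259  0.0017  0.0145]
0.157 (332, 493) [ 0.0267  0.0018 -0.0145]
0.157 (435, 493) [0.0267 0.0017 0.0155]
```

The battery is gripped square and level. Its studs face the camera at (355,295) and (410,295), and it is centred to within about 1 mm. Next, insertion with force checks.

```bash
python3 - <<'E'
from h import *
from workcell import bot, hand, get_obs
q=down(P[2]); x,y=-.0625,.085
bot.reach(S([x,y,.13]),q); st("hover"); 
bot.servo_line(S([x,y,.098]),velocity=.1); snap("wrist","wp"); f0=np.array(get_obs()["wrist_force"]); st("above")
for z in (.089,.086,.083,.0805,.0785,.077):
    bot.servo_line(S([x,y,z]),velocity=.05); st(z)
    if np.abs(np.array(get_obs()["wrist_force"])-f0).max()>8: print("contact");break
snap("wrist","wp2"); print(np.round(get_obs()["wrist_force"],1), get_obs()["ft_torque"])
E
```

```text
hover t11.89 scale xyz [-0.0628  0.0857  0.1297] F(scale) [ 0.1 -0.  -1.8] w0.0289
above t12.41 scale xyz [-0.0623  0.0856  0.0983] F(scale) [-0.   1.  -1.1] w0.0290
0.089 t12.74 scale xyz [-0.0627  0.0849  0.0888] F(scale) [-0.4 -0.6 -1.3] w0.0285
0.086 t12.99 scale xyz [-0.0626  0.0849  0.0859] F(scale) [-0.1 -0.3 -1.4] w0.0287
0.083 t13.24 scale xyz [-0.0626  0.085   0.0828] F(scale) [-0.1  0.3 -1.5] w0.0293
0.0805 t13.49 scale xyz [-0.0626  0.085   0.0803] F(scale) [-0.3  0.8 -1.2] w0.0288
0.0785 t13.74 scale xyz [-0.0625  0.085   0.0784] F(scale) [ 0.2 -0.  -1.8] w0.0288
0.077 t13.99 scale xyz [-0.0624  0.085   0.0782] F(scale) [-4.9 -0.3 15.7] w0.0290
contact
[-5.9 -0.4 15.4] [-0.11602952  0.82559711 -0.02404412]
```

View pics/wp2b.png

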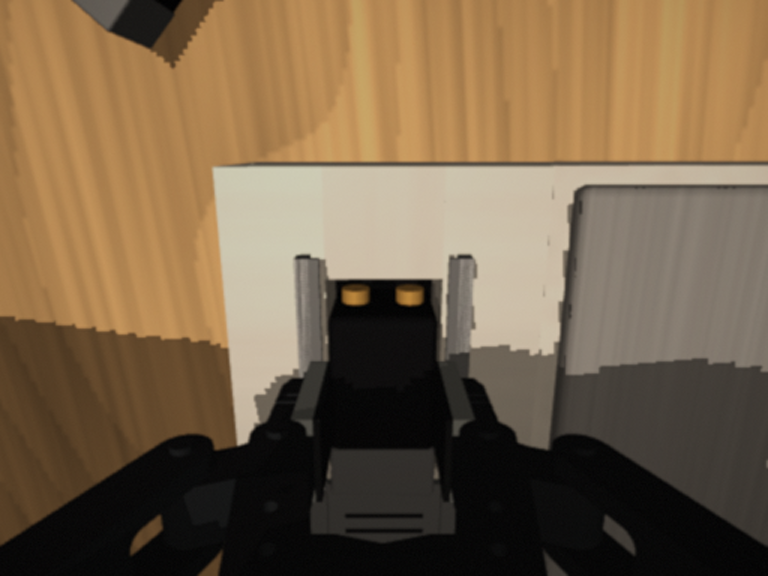

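View pics/wpb.png

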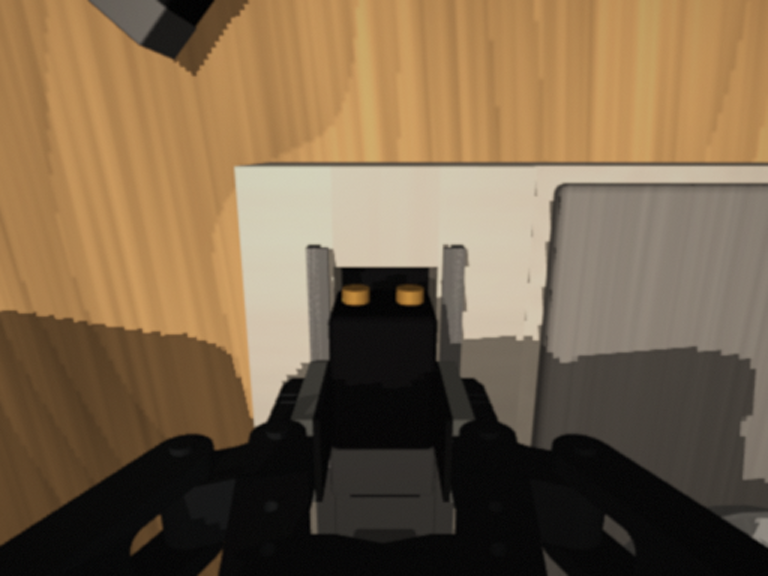

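The battery is centred in the pocket mouth and the fingertips are resting on the rail tops. I'll raise 1 mm, release, and let it drop.

```bash
python3 - <<'E'
from h import *
from workcell import bot, hand, get_obs
x,y=-.0625,.085
bot.servo_line(S([x,y,.079]),velocity=.03); hand.move_gripper(.05); bot.dwell(.15); st("rel")
bot.servo_line(S([x,y,.15]),velocity=.2); snap("wrist","wr"); snap("scene","sr"); st()
crop("pics/wr.png","pics/cwr.png",180,150,340,290,5); crop("pics/sr.png","pics/csr.png",200,140,320,230,6)
E
```

```text
rel t14.78 scale xyz [-0.0625  0.085   0.0789] F(scale) [-0.3 -1.2  0.3] w0.0499
 t15.39 scale xyz [-0.0633  0.0848  0.149 ] F(scale) [-0.6 -0.5 -1. ] w0.0500
```

View pics/wrb.png

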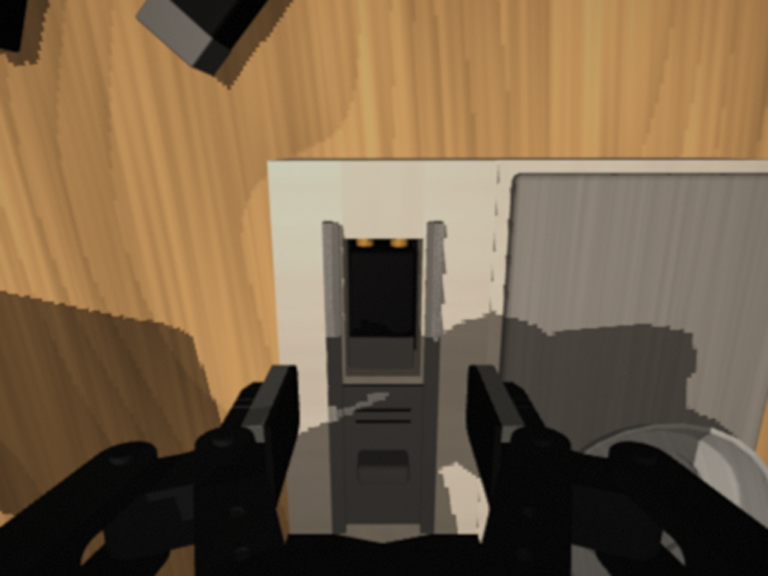

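View pics/csr.png

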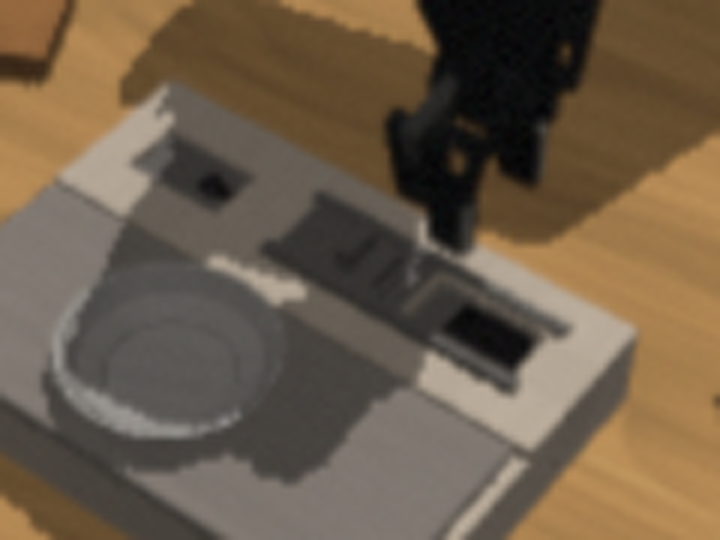

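The battery appears to be lying in the pocket with its studs toward the contacts at (365,242) and (399,242). I'll check from its dimensions that it is flat.

View pics/cwr.png

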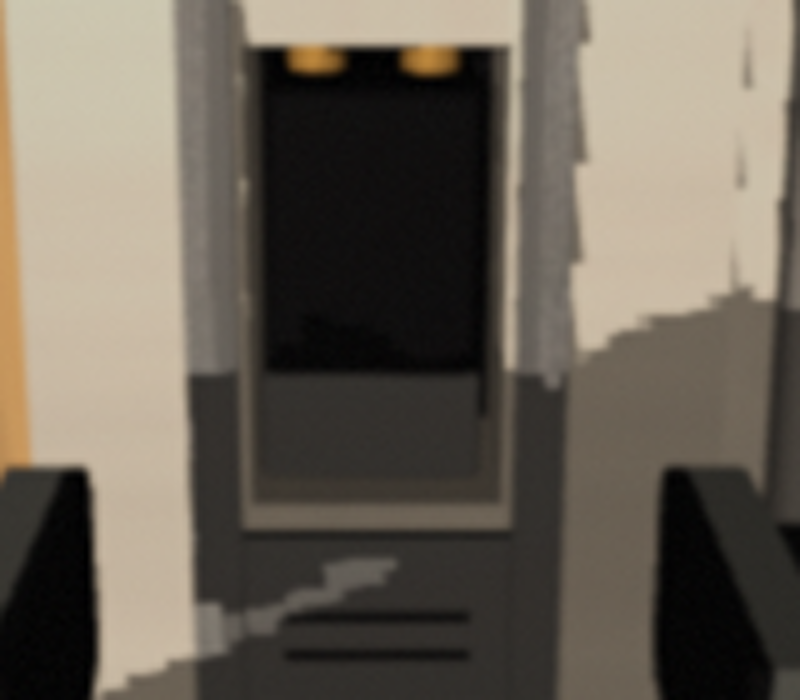

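```bash
python3 - <<'E'
from h import *
w=np.load("pics/wr.npz"); px=lambda c:(np.array(c)+.5)/5-.5+np.array([180,150])
c,s=np.cos(P[2]),np.sin(P[2])
for z in (.052,.056,.06):
  for u in [(265,85),(483,85),(265,478),(484,478)]:
    p=ray(w,px(u),z)-[P[0],P[1],0]; print(z,u,np.round([c*p[0]+s*p[1],-s*p[0]+c*p[1]],4))
for u in [(245,47),(510,47),(242,528),(512,528)]:
    p=ray(w,px(u),.055)-[P[0],P[1],0]; print("pocket",u,np.round([c*p[0]+s*p[1],-s*p[0]+c*p[1]],4))
E
```

```text
0.052 (265, 85) [-0.077   0.1115]
0.052 (483, 85) [-0.0481  0.1115]
0.052 (265, 478) [-0.0781  0.055 ]
0.052 (484, 478) [-0.0471  0.055 ]
0.056 (265, 85) [-0.0768  0.1123]
0.056 (483, 85) [-0.0484  0.1123]
0.056 (265, 478) [-0.0778  0.0568]
0.056 (484, 478) [-0.0473  0.0568]
0.06 (265, 85) [-0.0765  0.1131]
0.06 (483, 85) [-0.0486  0.1131]
0.06 (265, 478) [-0.0775  0.0586]
0.06 (484, 478) [-0.0476  0.0586]
pocket (245, 47) [-0.0793  0.1171]
pocket (510, 47) [-0.0449  0.1171]
pocket (242, 528) [-0.0812  0.0487]
pocket (512, 528) [-0.0432  0.0487]
```

```bash
python3 - <<'E'
from h import *
from workcell import bot, hand, get_obs
hand.move_gripper(0,35)
bot.reach(S([-.0625,.075,.12]),down(YY)); bot.servo_line(S([-.0625,.075,.076]),velocity=.12); st("near"); f0=get_obs()["wrist_force"][2]
for z in np.arange(.073,.0655,-.0015):
    bot.servo_line(S([-.0625,.075,z]),velocity=.05); st("press")
    if get_obs()["wrist_force"][2]-f0>5: break
bot.servo_line(S([-.0625,.075,.12]),velocity=.2)
E
```

```text
near t17.86 scale xyz [-0.0625  0.075   0.076 ] F(scale) [-0.4 -0.6  0.2] w0.0003
press t18.11 scale xyz [-0.0622  0.0751  0.0735] F(scale) [-0.2 -0.4  0.9] w-0.0004
press t18.36 scale xyz [-0.0624  0.075   0.0716] F(scale) [ 0.6 -0.5 -0.4] w0.0003
press t18.61 scale xyz [-0.0626  0.075   0.0699] F(scale) [ 0.1 -0.5  0.4] w-0.0000
press t18.86 scale xyz [-0.0623  0.075   0.069 ] F(scale) [-1.8 -0.6  9.5] w0.0000
```

The cap end's top is at 0.069 − 0.017 = 0.052 m, so the battery is seated flat. Now I'll close the cover.

```bash
python3 - <<'E'
from h import *
from workcell import bot, hand, get_obs
x=-.0625
hand.move_gripper(.036,40)
bot.servo_line(S([x,.011,.12]),velocity=.2); bot.servo_line(S([x,.011,.080]),velocity=.12); st("at rib")
hand.move_gripper(0,40); st("grip")
bot.servo_line(S([x,.070,.080]),velocity=.1); st("mid")
bot.servo_line(S([x,.0885,.080]),velocity=.05); st("shut")
snap("wrist","wc")
hand.move_gripper(.036); st("rel"); bot.servo_line(S([x,.085,.13]),velocity=.2)
hand.move_gripper(0,35); bot.reach(S([-.04,.0,.20]),down(YY)); snap("wrist","wc2"); st()
E
```

```text
at rib t20.65 scale xyz [-0.0626  0.0115  0.0799] F(scale) [0.6 0.1 0.5] w0.0361
grip t21.00 scale xyz [-0.0619  0.0113  0.0809] F(scale) [-0.7  2.8  7.5] w0.0087
mid t21.74 scale xyz [-0.0619  0.0704  0.0809] F(scale) [-1.3  0.6  6.6] w0.0087
shut t22.26 scale xyz [-0.062   0.0859  0.0808] F(scale) [  0.2 -18.3   9.8] w0.0089
rel t22.69 scale xyz [-0.0625  0.0887  0.08  ] F(scale) [-0. -0.  0.] w0.0355
 t24.10 scale xyz [-4.060e-02  1.000e-04  1.995e-01] F(scale) [ 0.2  0.5 -0.6] w0.0001
```

View pics/wc2b.png

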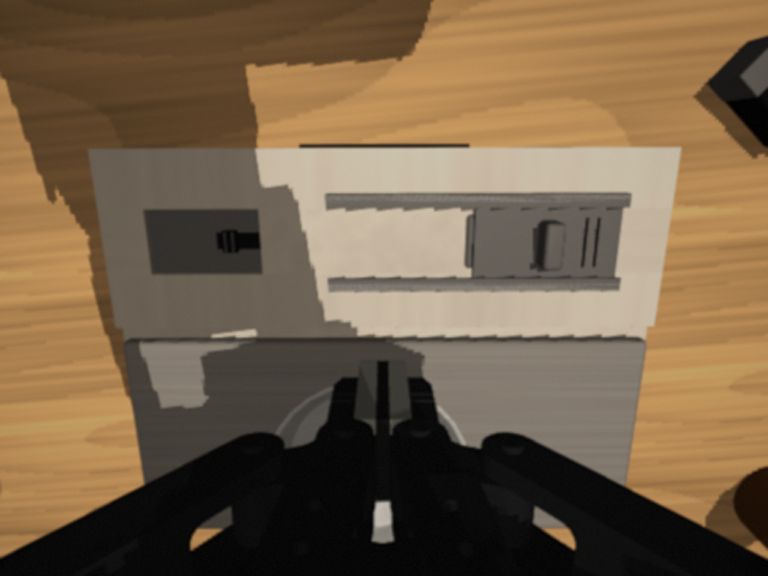

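The cover hit its closed stop at 18 N. The picture shows it as at the start, with its inner edge at (473,243) against the ridge. Now the switch.

```bash
python3 - <<'E'
from h import *
from workcell import bot, hand, get_obs
x=-.0625; z=.0685
bot.reach(S([x,-.1065,.11]),down(YY)); bot.servo_line(S([x,-.1065,.075]),velocity=.12); st()
bot.servo_line(S([x,-.1065,z]),velocity=.04); st("in slot")
c,s=np.cos(P[2]),np.sin(P[2])
for y in np.arange(-.104,-.080,.0015):
    bot.servo_line(S([x,y,z]),velocity=.05); f=get_obs()["wrist_force"]; st()
    if abs(-s*f[0]+c*f[1])>9: break
snap("wrist","wk")
bot.servo_line(S([x,y-.006,z]),velocity=.05); bot.servo_line(S([x,y-.006,.12]),velocity=.2)
bot.reach(S([-.03,-.03,.20]),down(YY)); snap("wrist","wk2"); snap("top","tk2"); st()
crop("pics/wk2.png","pics/cwk2.png",60,90,210,200,5)
E
```

```text
t25.16 scale xyz [-0.0619 -0.1057  0.0756] F(scale) [0.7 0.1 0.6] w0.0000
in slot t25.47 scale xyz [-0.0624 -0.1065  0.0687] F(scale) [-0.5  0.2 -0.9] w0.0003
 t25.72 scale xyz [-0.0624 -0.1039  0.0687] F(scale) [-0.4  0.1  0.1] w0.0000
 t25.97 scale xyz [-0.0625 -0.1025  0.0685] F(scale) [-0.8 -0.  -0.5] w0.0000
 t26.22 scale xyz [-0.0625 -0.1009  0.0685] F(scale) [-0.6  0.6 -0.1] w0.0002
 t26.47 scale xyz [-0.0625 -0.0994  0.0685] F(scale) [0.  0.1 0. ] w0.0001
 t26.72 scale xyz [-0.0625 -0.0979  0.0685] F(scale) [ 0.   0.1 -0.8] w0.0002
 t26.97 scale xyz [-0.0625 -0.0964  0.0685] F(scale) [ 0.1 -0.2  0.4] w-0.0002
 t27.22 scale xyz [-0.0625 -0.0949  0.0685] F(scale) [ 0.  -0.3 -0.5] w-0.0003
 t27.47 scale xyz [-0.0625 -0.0934  0.0685] F(scale) [ 0.6 -0.4 -0.3] w-0.0001
 t27.72 scale xyz [-0.0625 -0.092   0.0685] F(scale) [ 0.3 -0.2 -0.5] w0.0003
 t27.97 scale xyz [-0.0625 -0.0904  0.0685] F(scale) [ 0.4 -1.  -0.4] w0.0001
 t28.22 scale xyz [-0.0625 -0.0889  0.0685] F(scale) [-0.2  0.4 -0.4] w-0.0002
 t28.47 scale xyz [-0.0625 -0.0874  0.0685] F(scale) [-0.1  0.1  1.3] w0.0000
 t28.72 scale xyz [-0.0625 -0.0859  0.0685] F(scale) [ 0.3 -1.6  0.8] w-0.0003
 t28.97 scale xyz [-0.0625 -0.0844  0.0685] F(scale) [ 1.3 -0.8  0.4] w-0.0001
 t29.22 scale xyz [-0.0625 -0.0829  0.0685] F(scale) [ 0.5 -1.8  0.2] w0.0000
 t29.47 scale xyz [-0.0625 -0.0814  0.0685] F(scale) [ 0.2 -0.8 -0.4] w-0.0001
 t30.78 scale xyz [-0.0314 -0.0302  0.1983] F(scale) [-0.1 -0.1 -0.1] w0.0004
```

View pics/wk2b.png

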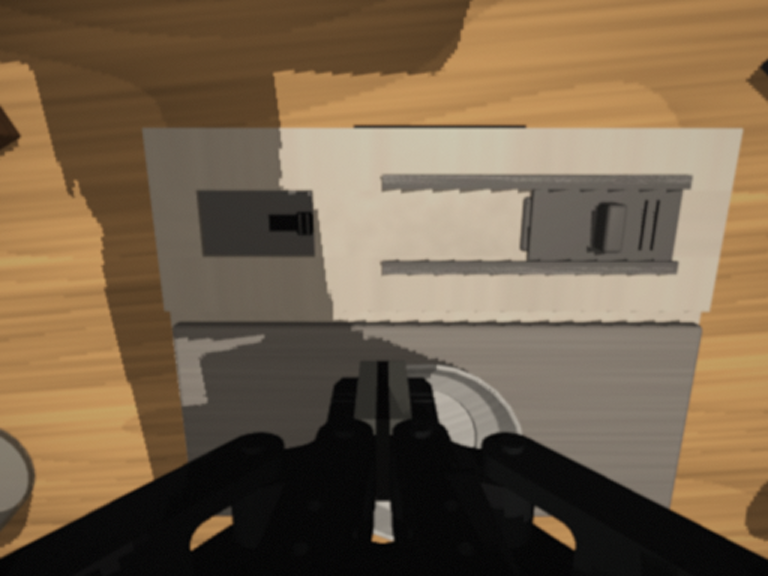

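View pics/cwk2.png

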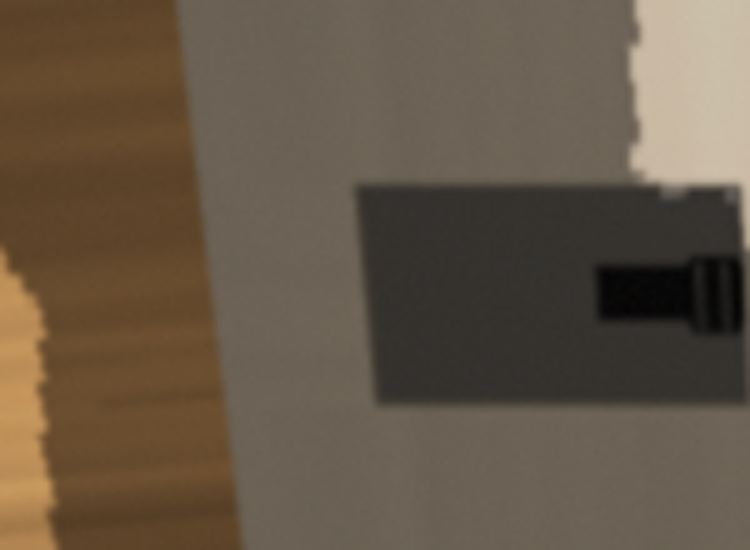

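The knob has moved nearly to the slot's end, at (305,223), but I felt no stop. I'll push again until I do.

```bash
python3 - <<'E'
from h import *
from workcell import bot, hand, get_obs
x=-.0625; z=.0685
bot.reach(S([x,-.089,.11]),down(YY)); bot.servo_line(S([x,-.089,.075]),velocity=.12)
bot.servo_line(S([x,-.089,z]),velocity=.04); st("in slot")
c,s=np.cos(P[2]),np.sin(P[2])
for y in np.r_[-.083,np.arange(-.0814,-.074,.001)]:
    bot.servo_line(S([x,y,z]),velocity=.05); f=get_obs()["wrist_force"]; st()
    if abs(-s*f[0]+c*f[1])>7: break
bot.servo_line(S([x,y-.006,z]),velocity=.05); bot.servo_line(S([x,y-.006,.12]),velocity=.2)
bot.reach(S([-.03,-.03,.20]),down(YY)); snap("wrist","wk3"); snap("top","tk3"); st()
crop("pics/wk3.png","pics/cwk3.png",120,110,230,190,7)
E
```

```text
in slot t32.06 scale xyz [-0.0624 -0.089   0.0687] F(scale) [0.2 0.3 0.3] w-0.0001
 t32.33 scale xyz [-0.0625 -0.0827  0.0686] F(scale) [-0.1  0.6 -1.4] w0.0001
 t32.58 scale xyz [-0.0625 -0.0813  0.0685] F(scale) [-0.4  0.1  0.5] w0.0000
 t32.83 scale xyz [-0.0625 -0.0809  0.0685] F(scale) [-0.1 -4.2 -0.6] w-0.0003
 t33.08 scale xyz [-0.0624 -0.0806  0.0685] F(scale) [ -1.  -10.4  -0.9] w0.0000
 t34.34 scale xyz [-0.0314 -0.0302  0.1982] F(scale) [-0.4 -0.4 -0.1] w-0.0001
```

View pics/cwk3.png

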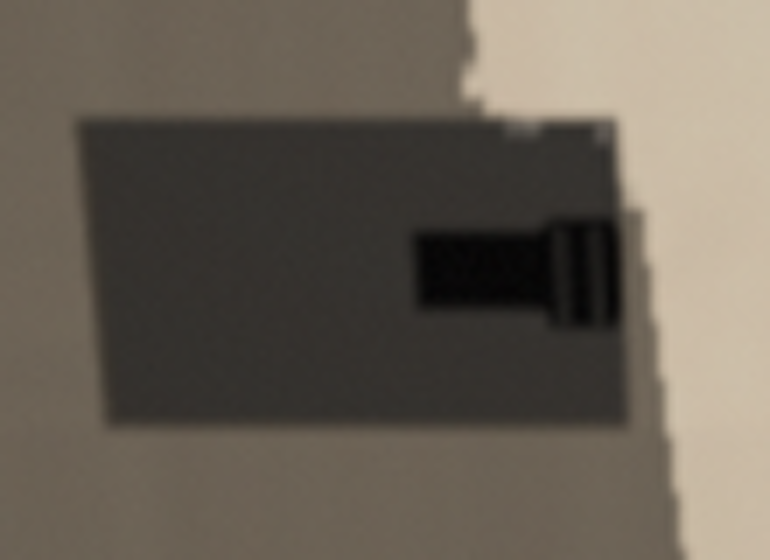

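View pics/tk3b.png

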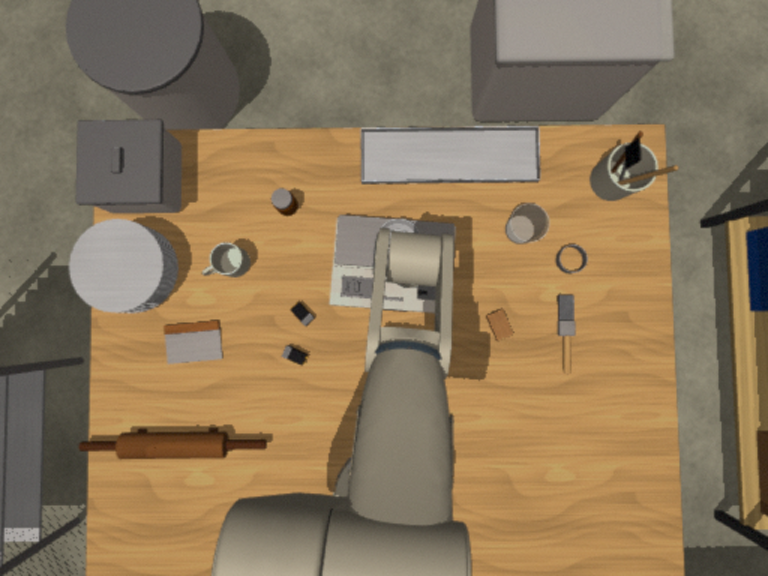

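```bash
python3 - <<'E'
from h import *
from workcell import hand_in,get_obs
w=np.load("pics/wk3.npz"); 
c,s=np.cos(P[2]),np.sin(P[2])
for n,u,z in [("rib",np.array([611,228])/1.5,.0725),("knob",np.array([583.5,272])/7+[120,110],.055)]:
    p=ray(w,u,z)-[P[0],P[1],0]; print(n,np.round([c*p[0]+s*p[1],-s*p[0]+c*p[1]],4))
hand_in(); print(get_obs()["time_s"])
E
```

```text
rib [-0.0627  0.0828]
knob [-0.0624 -0.0703]
the job is handed in; nothing more can be done
the job is handed in; nothing more can be done
```

I finished the job in the order asked and handed it in at about 34.4 s of the 64 s. One of my last checks, a quick reading of the cover, did not fully agree with the others.

1. **Cover open:** I gripped the rib and slid it to its firm stop, 74.2 mm of travel with 20 N against it.
2. **Battery:** I put the left-most block in the pocket with its studs towards the contacts. Pressing down gently near the plain (cap) end met its top at z = 0.052 m, exactly the height for lying flat.
3. **Cover shut:** I slid it back over the ridge to its closed stop, with 18 N against it. The rib ended at y ≈ 0.0859 in the scale's frame, where 0.085 is fully shut.
4. **Switch:** The first push met no stop, so I pushed again until one held at 10 N. The picture puts the knob at y = −0.0703, where −0.071 is fully on.

**The check that disagreed:** a reading by eye of the rib in the last picture gave y = 0.0828, about 2 mm short of fully shut. I probably included part of the rib's side face. I went by the stop force, the finger position and the view against the ridge, and did not re-measure before handing in.

The bystanders I could see in the last top view had not moved. The arm hid part of the pie tin there, but I saw no contact with it. The robot was clear of everything at hand-in.

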